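Set the tube cradle's sliding leg to its length mark and close the cam lever

TASK

Set the length of the tube cradle: grip the orange knob of the cam lever, draw the blue sliding leg along the rails, lever still wide open, until its black pointer stands in line with the red length mark, and while you hold the leg at the mark swing the lever fully closed, so that it lies along the rails. A spring pulls the leg back if it is let go, so finish still gripping the knob, with the leg at the mark and the lever closed, and leave the vials and the bottle nearby alone.

Things in the scene. Friction and masses are not known exactly. Their poses are not given: they have to be found in the camera images.
- stand: tube cradle, fixed to the bench: aluminium base plate 76 x 290 x 10 mm with two grey end blocks (tops 44 mm high) and two steel rods along its length. Origin: centre of the plate's underside, on the bench. Its y axis runs along the rods, in the direction in which the leg is drawn out; its -x side (white scale with ticks) faces the robot. A white V-notched tube rest on the +y end block is 80 mm high.
- leg (a joint): travel of the blue sliding leg (block 50 x 42 mm with a white V-notched tube rest up to 80 mm high) along the stand's +y, in m: 0 = home, 0.13 = far stop. At value q the block's centre and black pointer are at stand y = -0.055 + q. A spring pulls it home with about 2 N at 0 and 4 N at 0.1, plus about 1 N of friction.
- leg_pointer (a point): tip of the black pointer rib on the leg's -x face, 30 mm above the bench, at stand x = -0.0305.
- lever (a joint): angle of the steel cam lever on top of the leg, in rad: 0 = fully closed (stop; lever points along the stand's -y, over the rods), 1.2 = wide open (stop). It starts open. The pivot is vertical, at stand x = 0, y = -0.059 + leg value. The knob's axis is 70 mm from the pivot: at angle a the knob is at stand x = -0.070 sin(a), y = -0.059 + leg value - 0.070 cos(a). The lever stays where it is left (light friction); it does not lock the leg.
- knob (a point): the orange upright round knob at the lever's end, 14 mm diameter, from 66 to 116 mm above the bench; this point is on its axis, 98 mm above the bench. It is fixed to the lever and may turn between the fingers.
- mark: red length mark: a clip with an upright fin 3 mm wide (along y) and up to 44 mm high on the front (-x) edge of the stand's plate, fixed. Origin: on the fin's centre line, at the plate's top (10 mm above the bench), at stand x = -0.0375, axes as the stand's. The leg is at the mark when the pointer has the same stand y as this.
- vial_left: bystander: small clear vial 17 mm across, 49 mm high, loose; origin at the centre of its underside.
- red_cap_bottle: bystander: small dark bottle with a red cap, 20 mm across, 43 mm high, loose; origin at the centre of its underside.
- vial_back: bystander: small clear vial 17 mm across, 47 mm high, loose, behind the stand; origin at the centre of its underside.

How it is judged:
By the outcome, as a careful person would: the job done as asked, in the order asked, and still so for the second after the job is handed in, while the arm keeps its last pose, push and grip.
It also fails if it takes over 45 s, if anything falls off the work surface, if the arm or the gripper's body presses on something with over 40 N, if the wrist force passes 120 N, or if a joint passes its speed limit or range.

ROBOT

A 6-joint arm with a two-finger parallel gripper is mounted at the origin on a cart in front of the work surface, level with it; the furniture and walls round the work are solid. World frame = base frame: x ahead of the robot, y to its left, z up, the work surface at z = 0. Lengths are in m, angles in rad, forces in N, time in s.
With the tool pointing down it reaches from about 0.375 to 0.825 m from the base axis. Payload 5.5 kg.
Tool frame: the origin (TCP) lies midway between the tips of the shut fingers; the grasp point (between the pads) lies bot.grip_depth behind it (bot.grip_depth is the distance from the TCP to the grasp point, in m); z points along the fingers, y is the line along which they close (so a half turn about z gives the same grasp; the last joint's range is limited). The gripper opens to 85 mm and grips with 20 to 120 N. Pads are 22 mm wide; open, the fingers measure 114 mm over their backs; the gripper's body (76 mm by 85 mm) begins 54 mm behind the grasp point. The pads swing forward as they close: fully open they stand 13 mm farther back than shut.
Start: joints at [1.31, 0.314, -0.047, 1.21, 0, 1.571], TCP at [0.155, 0.58, 0.231] pointing down, gripper open.
Joint ranges: [-2.67, 2.67], [-0.69, 1.73], [-1.03, 1.25], [-2.08, 2.16], [-1.42, 1.45], [-3.14, 3.14]. Speed limits (rad/s): [2.39, 2.39, 3.01, 3.14, 3.14, 3.14].

INTERFACE

Orientations are given as a unit quaternion [x, y, z, w].
In Python, from plant import bot gives the robot as it stands.
- The arm moves only by the tool send_rows, never from a script. Its argument "steps" is a list of rows, each a list of 2 entries, a list of its own where there are three numbers: the shift along the world's x, y, z in units of 0.4 m (1.0 is 0.4 m), then the turn, a rotation vector about the world's x, y, z in units of 30 degrees (1.0 is 30 degrees). In form: [[[dx, dy, dz], [wx, wy, wz]], ...]. A call has 1 to 8 rows; each row is the pose to reach, as a shift and turn from the pose commanded when the call began; what a row does not reach only later rows make up. A row lasts 1/8 s, in which the tool goes at most 62.5 mm and 10.7 degrees, less where a joint would pass 70% of its speed; a pose out of reach is approached as far as the arm can. A call with a number of a shift or a turn outside -1 to 1 is refused whole. A call with a gripper value outside its range is refused whole. "hand" is the gripper command: -1 is fully open, 1 is shut, values between are in proportion, set as the call begins (left out, the last holds). The fingers move at their own pace and stop on an object; "newtons" is the grip in N (left out, the last holds). Time passes only in rows, so rows that repeat a pose let the fingers close. It gives the time, the measured TCP pose, the force, the opening and the grip force at its end, in the units of the state.
- bot.observe(): the state, without advancing time (a new reading comes with each control period).
- bot.capture(name): name is "side" or "top" or "wrist"; returns a dict with "img" (400x640x3 uint8, red, green, blue), "camera_matrix" (3x3 intrinsics, pixels), "D" ([k1, k2, p1, p2, k3] as OpenCV has them; the pictures are not rectified), "extrinsics" (4x4, takes a point from camera to world coordinates). Camera axes: x right, y down, z forward; pixel columns grow to the right and rows downward; lengths in m; the calibration is good to about 2 mm. A picture is of the moment at which its call begins. There is no depth.
- bot.hand_in(): hands the job in; it is judged then, once.
The state is a dict: "time": time; "joint_pos": joint angles; "qvel": joint speeds; "effort": joint torques, N m; "eef_pos": TCP position; "tcp_rot": TCP orientation; "force": force on the tool from outside, world axes, zero at the start; "ft_torque": the same for the moment, N m; "grip_width": opening from 0.0 (shut) to 1.0 (fully open); "gripper_force": force on a finger pad.
Only numpy, scipy, OpenCV 4.12 (cv2) and the standard library are available. Lean on these libraries where they do the work, as an engineer would, in place of code of your own. Each camera call takes 0.05 s, during which the arm holds its last target. There are 200 camera calls.

## Working session

There is one attempt and no reset: what is moved stays moved. The work goes in short steps, Python scripts to look and compute and a tool call to move; the robot and the scene stay as the last step left them, time stands still between calls to the robot, and variables do not carry over. Pictures are saved under pics/ and viewed, at most 10 in all, crops included, and the job is handed in when it is done.

Besides the shell and the picture viewer there is one more tool, called by a JSON object that holds its "api" and its "payload", one argument or row to a line. send_rows: Moves the arm, as the interface text tells. Shifts and turns lie within -1 to 1; 1 stands for 0.4 m of shift or 30 degrees of turn. Its arguments: {"type":"object","properties":{"steps":{"type":"array"},"hand":{"type":"number"},"newtons":{"type":"number"}},"required":["steps"]}

```bash
mkdir -p pics
cat > h.py <<'E'
import numpy as np, cv2
from plant import bot
def snap(n,f):
    c=bot.capture(n); cv2.imwrite(f'pics/{f}.png',c['img'][:,:,::-1]); np.savez(f'pics/{f}.npz',K=c['camera_matrix'],D=c['D'],E=c['extrinsics']); return c
def ray(f,uv):
    d=np.load(f'pics/{f}.npz'); p=cv2.undistortPoints(np.array([[uv]],float),d['K'],d['D'])[0,0]
    E=d['E']; return E[:3,3],E[:3,:3]@np.array([p[0],p[1],1])
def atz(f,uv,z):
    o,r=ray(f,uv); return o+r*(z-o[2])/r[2]
def proj(f,P):
    d=np.load(f'pics/{f}.npz'); M=np.linalg.inv(d['E'])
    return cv2.projectPoints(np.array(P,float).reshape(-1,1,3),cv2.Rodrigues(M[:3,:3])[0],M[:3,3],d['K'],d['D'])[0][:,0]
E
python3 -c "
from h import *
for n in ['side','top']: snap(n,n+'0')
s=bot.observe();print(s['time'],s['eef_pos'],s['tcp_rot'],s['grip_width'],bot.grip_depth)
for n in ['side0','top0']: print(np.load(f'pics/{n}.npz')['E'].round(3))
"
```

```text
0.1 [0.15458969 0.57919351 0.23053016] [ 1.30045265e-01  9.91507758e-01 -7.65417339e-04 -9.38746647e-05] 1.0020707258745478 0.0187
[[-0.91  -0.14   0.389  0.221]
 [-0.413  0.34  -0.845  0.727]
 [-0.014 -0.93  -0.368  0.407]
 [ 0.     0.     0.     1.   ]]
[[ 0.219 -0.955  0.198  0.375]
 [-0.976 -0.215  0.041 -0.017]
 [ 0.004 -0.202 -0.979  0.917]
 [ 0.     0.     0.     1.   ]]
```

View pics/side0.png

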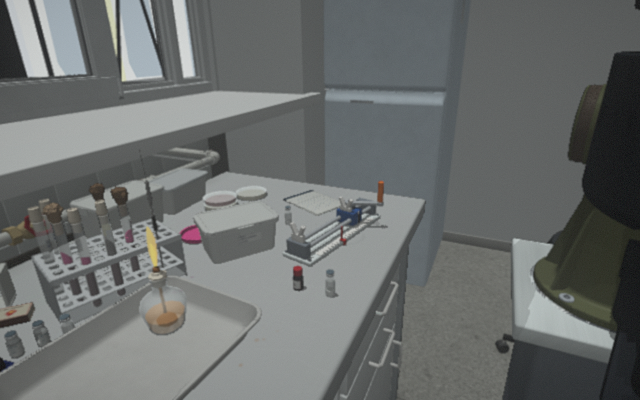

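View pics/top0.png

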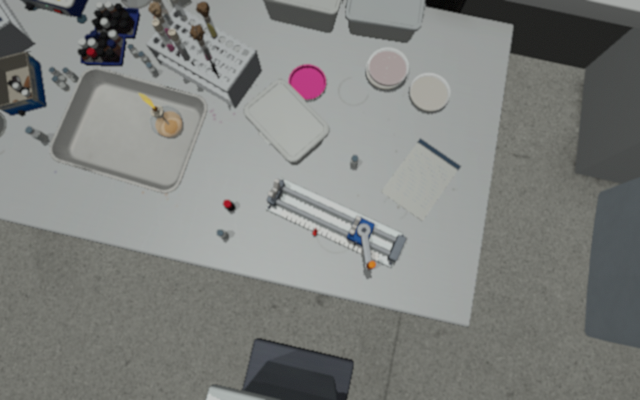

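The side view shows the stand end-on: leg at (350,213), knob (380,190), mark (343,235). In the top view the stand runs from (272,195) at its +y end to (400,247), with the knob at (372,265), the mark at (315,232) and the pivot at (364,230). I'll zoom in next.

```bash
python3 -c "
from h import *
i=cv2.imread('pics/top0.png')[165:290,250:420]; cv2.imwrite('pics/topc.png',cv2.resize(i,None,fx=4.7,fy=4.7,interpolation=2))
i=cv2.imread('pics/side0.png')[170:275,270:400]; cv2.imwrite('pics/sidec.png',cv2.resize(i,None,fx=5,fy=5,interpolation=2))
"
```

```text
(no output)
```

View pics/topc.png

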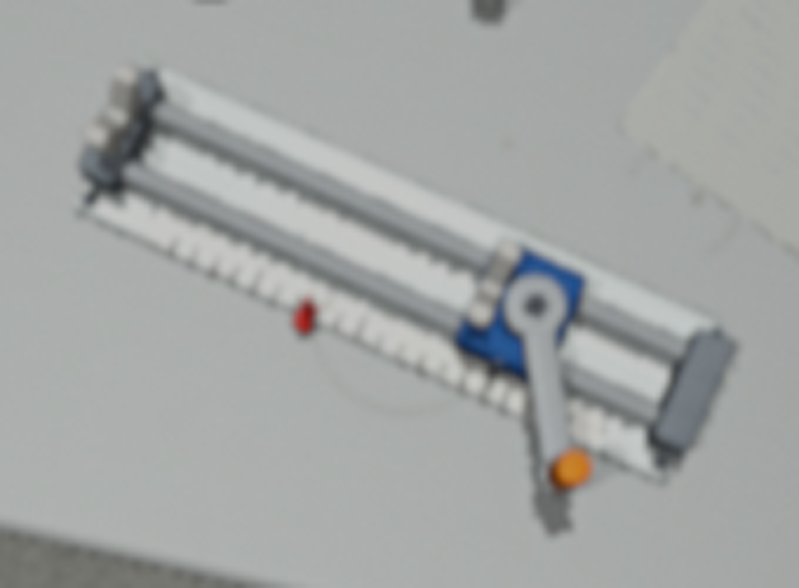

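View pics/sidec.png

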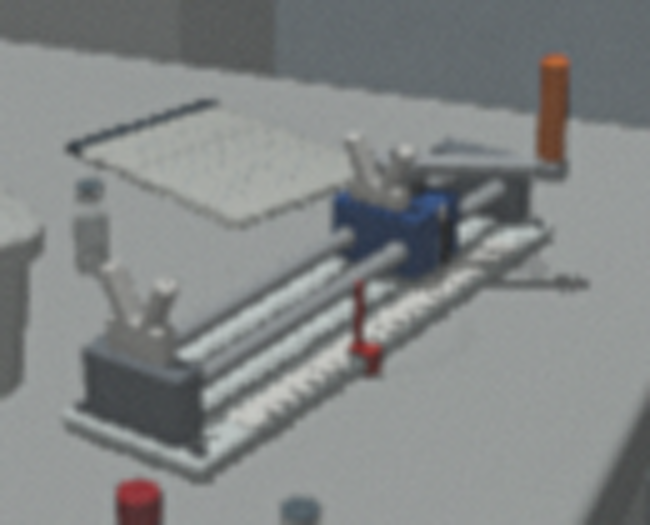

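```bash
cat > fit.py <<'E'
from h import *
from scipy.optimize import least_squares
T=lambda u,v:((u+.5)/4.7+249.5,(v+.5)/4.7+164.5)
S=lambda u,v:((u+.5)/5+269.5,(v+.5)/5+169.5)
def pts(m,q,a):
    k=[-.07*np.sin(a),-.059+q-.07*np.cos(a)]
    return [('top0',T(82,210),[-.038,.145,.01]),('top0',T(662,480),[-.038,-.145,.01]),('top0',T(572,466),k+[.116]),
    ('top0',T(537,304),[0,-.059+q,.066]),('top0',T(305,312),[-.0375,m,.044]),
    ('side0',T(0,0) and S(555,60),k+[.116]),('side0',S(552,160),k+[.066]),('side0',S(65,415),[.038,.145,.01]),('side0',S(207,470),[-.038,.145,.01]),
    ('side0',S(552,233),[-.038,-.145,.01]),('side0',S(358,283),[-.0375,m,.044])]
def W(p,P): c,s=np.cos(p[2]),np.sin(p[2]); return [p[0]+c*P[0]-s*P[1],p[1]+s*P[0]+c*P[1],P[2]]
def res(p):
    r=[proj(f,W(p,P))[0]-uv for f,uv,P in pts(*p[3:])]
    return np.r_[np.ravel(r),(p[4])/.002,(p[5]-1.2)/.02]
x0=atz('top0',(337,220),.01)
s=least_squares(res,[x0[0],x0[1],-.2,.03,0,1.2],x_scale=[.01,.01,.1,.01,.01,.1],loss='soft_l1')
p=s.x
if __name__=='__main__':
    print(p.round(4)); print(res(p)[:-2].reshape(-1,2).round(1))
    y0,m=p[4],p[3]; q1=m+.055
    for q,a in [(p[4],p[5]),(q1,1.2)]+[(q1,x) for x in (.9,.6,.3,0)]:
        print(q.round(4),a.round(2) if a else 0,np.round(W(p,[-.07*np.sin(a),-.059+q-.07*np.cos(a),.098]),4))
E
python3 fit.py; python3 -c "
from h import *
print('vialL',atz('top0',(222,235),.045),'red',atz('top0',(229,205),.04),'back',atz('top0',(354,161),.045))"
```

```text
[ 0.5214 -0.0132 -0.2003  0.0288 -0.0021  1.1523]
[[-3.4  0.3]
 [ 1.8  0.1]
 [-3.7  0.4]
 [ 0.4  0.2]
 [-0.2 -1.3]
 [-0.1  0.3]
 [-0.4  0.4]
 [-0.4 -1. ]
 [ 0.2 -1.2]
 [-0.4 -2.8]
 [ 1.6 -0.4]]
-0.0021 1.15 [ 0.4409 -0.0883  0.098 ]
vialL [0.4396621  0.19867599 0.045     ] red [0.5020697  0.20212732 0.04      ] back [ 0.64667785 -0.02551474  0.045     ]Traceback (most recent call last):
  File "fit.py", line 22, in <module>
    print(q.round(4),a.round(2) if a else 0,np.round(W(p,[-.07*np.sin(a),-.059+q-.07*np.cos(a),.098]),4))
                     ^^^^^^^
AttributeError: 'float' object has no attribute 'round'
```

Run:
```python
from fit import *
for f,uv,P in pts(*p[3:]): print(f,P,atz(f,uv,P[2])[:2].round(4),np.round(W(p,P),4)[:2])
for a in [.116]:
    o1,r1=ray('top0',T(572,466));o2,r2=ray('side0',S(555,60))
    t=np.linalg.lstsq(np.c_[r1,-r2],o2-o1,rcond=None)[0];print(o1+r1*t[0],o2+r2*t[1])
    o1,r1=ray('top0',T(305,312));o2,r2=ray('side0',S(358,283))
    t=np.linalg.lstsq(np.c_[r1,-r2],o2-o1,rcond=None)[0];print(o1+r1*t[0],o2+r2*t[1])
print(np.load('pics/top0.npz')['D'],np.load('pics/side0.npz')['D'],np.load('pics/top0.npz')['K'])
```

```text
top0 [-0.038, 0.145, 0.01] [0.5151 0.1297] [0.513  0.1364]
top0 [-0.038, -0.145, 0.01] [ 0.4548 -0.1442] [ 0.4553 -0.1478]
top0 [np.float64(-0.06395979657760596), np.float64(-0.08959228113340822), 0.116] [ 0.4431 -0.0947] [ 0.4409 -0.0883]
top0 [0, np.float64(-0.06114681714086162), 0.066] [ 0.5093 -0.0722] [ 0.5092 -0.0732]
top0 [-0.0375, np.float64(0.02884199817143377), 0.044] [0.488  0.0215] [0.4904 0.0225]
side0 [np.float64(-0.06395979657760596), np.float64(-0.08959228113340822), 0.116] [ 0.4414 -0.0907] [ 0.4409 -0.0883]
side0 [np.float64(-0.06395979657760596), np.float64(-0.08959228113340822), 0.066] [ 0.4407 -0.0914] [ 0.4409 -0.0883]
side0 [0.038, 0.145, 0.01] [0.5847 0.1245] [0.5875 0.1213]
side0 [-0.038, 0.145, 0.01] [0.5115 0.1406] [0.513  0.1364]
side0 [-0.038, -0.145, 0.01] [ 0.4497 -0.1315] [ 0.4553 -0.1478]
side0 [-0.0375, np.float64(0.02884199817143377), 0.044] [0.4929 0.0256] [0.4904 0.0225]
[ 0.44324269 -0.0948118   0.11453023] [ 0.44251212 -0.09499281  0.1144854 ]
[0.48821423 0.02154696 0.04201719] [0.49375671 0.02328432 0.04281284]
[-0.03032052  0.          0.          0.          0.        ] [0.01476673 0.         0.         0.         0.        ] [[442.0081899    0.         322.61030723]
 [  0.         442.0081899  200.90614498]
 [  0.           0.           1.        ]]
```

{"api": "send_rows", "payload": {
  "steps": [
    [[0.36,-0.35,0],[0,0,0]],
    [[0.71,-0.7,0],[0,0,0]],
    [[0.71,-0.7,0],[0,0,0]],
    [[0.71,-0.7,0],[0,0,0]],
    [[0.71,-0.7,0],[0,0,0]],
    [[0.71,-0.7,0],[0,0,0]],
    [[0.71,-0.7,0],[0,0,0]],
    [[0.71,-0.7,0],[0,0,0]]
  ],
  "hand": -1,
  "newtons": 40
}}

```text
time: 1.1
eef_pos: [0.4395, 0.2983, 0.2309]
tcp_rot: [0.132, 0.991, -0.0, -0.0]
force: [-0.3, -0.3, 0.1]
grip_width: 1.002
gripper_force: 0.0
```

{"api": "send_rows", "payload": {
  "steps": [
    [[0,-0.9,0],[0,0,0]],
    [[0,-0.9,0],[0,0,0]],
    [[0,-0.9,0],[0,0,0]],
    [[0,-0.9,0],[0,0,0]],
    [[0,-0.9,0],[0,0,0]],
    [[0,-0.9,0],[0,0,0]],
    [[0,-0.9,0],[0,0,0]],
    [[0,-0.9,0],[0,0,0]]
  ]
}}

```text
time: 2.1
eef_pos: [0.4385, -0.0592, 0.2311]
tcp_rot: [0.13, 0.992, 0.0, -0.0]
force: [-0.5, -0.2, 0.1]
grip_width: 1.0
gripper_force: 0.0
```

```bash
python3 -c "
from h import *
c=snap('wrist','w1'); s=bot.observe(); print(s['time'],s['eef_pos'],s['tcp_rot'],c['extrinsics'].round(3))"
```

```text
2.15 [ 0.43863449 -0.05886583  0.23121425] [ 1.29173280e-01  9.91621970e-01  3.23780384e-04 -1.65674453e-04] [[ 0.257  0.922  0.29   0.364]
 [ 0.966 -0.245 -0.077 -0.039]
 [ 0.     0.3   -0.954  0.374]
 [ 0.     0.     0.     1.   ]]
```

View pics/w1.png

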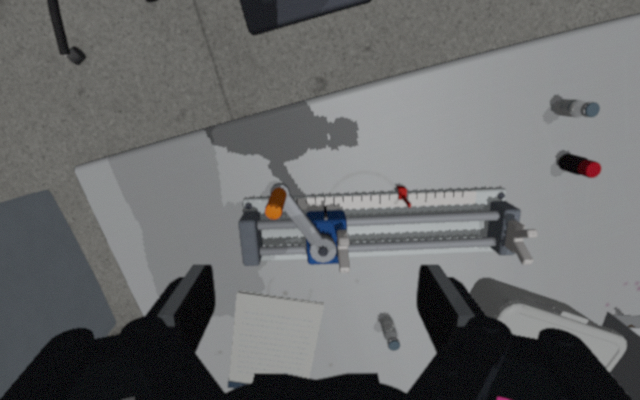

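The wrist view shows the knob top at (273,213), pivot (323,249), mark clip (400,188) with fin top (407,204), pointer near (324,208), and front plate corners (246,201) and (503,189).

Run:
```python
from h import *
for n,uv,z in [('c-',(246,201),.01),('c+',(503,189),.01),('knobtop',(273,211),.116),('pivot',(323,250),.07),('clip',(401,189),.012),('fintop',(407,204),.044),('ptr',(324,207),.03)]: print(n,atz('w1',uv,z).round(4))
```

```text
c- [ 0.4553 -0.1413  0.01  ]
c+ [0.5141 0.1328 0.01  ]
knobtop [ 0.4419 -0.0937  0.116 ]
pivot [ 0.5055 -0.0691  0.07  ]
clip [0.4847 0.0239 0.012 ]
fintop [0.4908 0.0213 0.044 ]
ptr [ 0.4772 -0.0598  0.03  ]
```

```bash
python3 -c "
import cv2
i=cv2.imread('pics/w1.png')[165:285,230:430]; cv2.imwrite('pics/w1c.png',cv2.resize(i,None,fx=4,fy=4,interpolation=2))"
```

```text
(no output)
```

View pics/w1c.png

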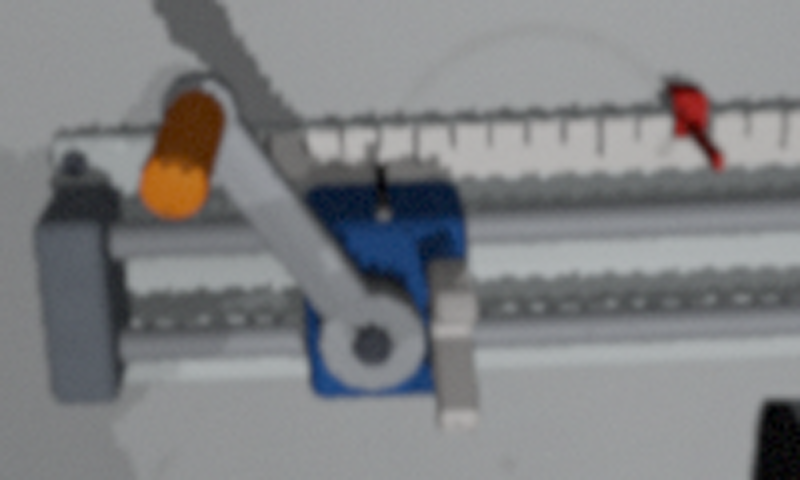

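```bash
cat > fit2.py <<'E'
from fit import *
C=lambda u,v:((u+.5)/4+229.5,(v+.5)/4+164.5)
old=pts
def pts2(m,q,a):
    k=[-.07*np.sin(a),-.059+q-.07*np.cos(a)]
    o=[t for t in old(m,q,a) if t[0]=='side0' or t[2][2]>.04]
    return o+[('w1',C(55,133),[-.038,-.145,.01]),('w1',(503,189),[-.038,.145,.01]),('w1',C(175,195),k+[.116]),('w1',C(373,345),[0,-.059+q,.07]),
     ('w1',C(717,163),[-.0375,m,.044]),('w1',C(692,105),[-.0375,m,.012]),('w1',C(381,180),[-.0305,-.055+q,.03])]
def res2(p):
    return np.r_[np.ravel([proj(f,W(p,P))[0]-uv for f,uv,P in pts2(*p[3:])]),p[4]/.004,(p[5]-1.2)/.3]
if __name__=='__main__':
    p=least_squares(res2,p,x_scale=[.01,.01,.1,.01,.01,.1],loss='soft_l1').x
    print(p.round(4)); np.save('p.npy',p)
    for (f,uv,P),r in zip(pts2(*p[3:]),res2(p)[:-2].reshape(-1,2)): print(f,np.round(P,3),r.round(1))
    q1=p[3]+.055; print('q1',q1)
    for q,a in [(p[4],p[5]),(0,1.2)]+[(q1,x) for x in (1.2,.9,.6,.3,0)]:
        print(round(q,4),round(a,2),np.round(W(p,[-.07*np.sin(a),-.059+q-.07*np.cos(a),.098]),4))
E
python3 fit2.py
```

```text
[ 0.5209 -0.0122 -0.2161  0.0285  0.      0.999 ]
top0 [-0.059 -0.097  0.116] [-0.3  0.2]
top0 [ 0.    -0.059  0.066] [-1.3  0.3]
top0 [-0.038  0.028  0.044] [-0.8 -1.4]
side0 [-0.059 -0.097  0.116] [-0.1 -0.5]
side0 [-0.059 -0.097  0.066] [-0.5 -0.5]
side0 [0.038 0.145 0.01 ] [-1.1 -1.1]
side0 [-0.038  0.145  0.01 ] [-0.9 -1.1]
side0 [-0.038 -0.145  0.01 ] [ 0.4 -2.3]
side0 [-0.038  0.028  0.044] [ 1.4 -0.2]
w1 [-0.038 -0.145  0.01 ] [-1.9  1.9]
w1 [-0.038  0.145  0.01 ] [ 4.4 -0.4]
w1 [-0.059 -0.097  0.116] [-0.6 -1.3]
w1 [ 0.    -0.059  0.07 ] [0.1 1.9]
w1 [-0.038  0.028  0.044] [ 0.4 -2.3]
w1 [-0.038  0.028  0.012] [-0.9  3.1]
w1 [-0.03  -0.055  0.03 ] [ 0.1 -0.8]
q1 0.08345993462098494
0.0 1.0 [ 0.4427 -0.0942  0.098 ]
0 1.2 [ 0.4391 -0.0806  0.098 ]
0.0835 1.2 [0.457  0.0009 0.098 ]
0.0835 0.9 [ 0.4633 -0.019   0.098 ]
0.0835 0.6 [ 0.4752 -0.0362  0.098 ]
0.0835 0.3 [ 0.4916 -0.0492  0.098 ]
0.0835 0 [ 0.5112 -0.0567  0.098 ]
```

{"api": "send_rows", "payload": {
  "steps": [
    [[0.01,-0.088,0],[0,0,0]],
    [[0.01,-0.088,-0.12],[0,0,0]],
    [[0.01,-0.088,-0.24],[0,0,0]],
    [[0.01,-0.088,-0.33],[0,0,0]],
    [[0.01,-0.088,-0.37],[0,0,0]],
    [[0.01,-0.088,-0.37],[0,0,0]],
    [[0.01,-0.088,-0.37],[0,0,0]]
  ]
}}

```text
time: 3.02
eef_pos: [0.4435, -0.0946, 0.084]
tcp_rot: [0.129, 0.992, 0.0, 0.0]
force: [0.0, 0.0, -0.1]
grip_width: 1.002
gripper_force: 0.0
```

```bash
python3 -c "
from h import *
snap('wrist','w2')"
```

```text
(no output)
```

View pics/w2.png

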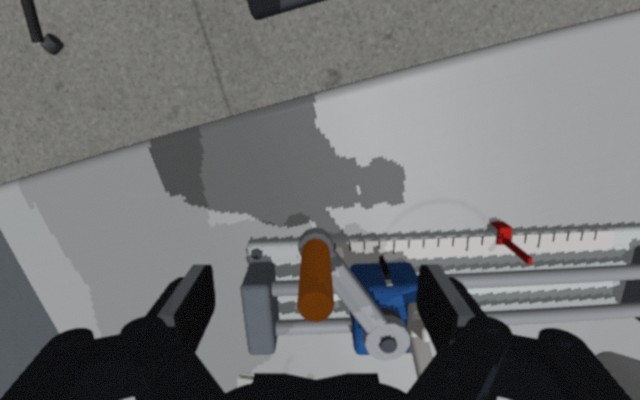

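The knob sits centred between the fingers at x≈315, with the pointer at (384,262) and the mark at (503,235). Closing now.

{"api": "send_rows", "payload": {
  "steps": [
    [[0,0,0],[0,0,0]],
    [[0,0,0],[0,0,0]],
    [[0,0,0],[0,0,0]],
    [[0,0,0],[0,0,0]],
    [[0,0,0],[0,0,0]],
    [[0,0,0],[0,0,0]],
    [[0,0,0],[0,0,0]],
    [[0,0,0],[0,0,0]]
  ],
  "hand": 1,
  "newtons": 40
}}

```text
time: 4.08
eef_pos: [0.4428, -0.0955, 0.0834]
tcp_rot: [0.13, 0.992, -0.0, 0.0]
force: [-0.1, 0.4, 3.8]
grip_width: 0.152
gripper_force: 39.0
```

{"api": "send_rows", "payload": {
  "steps": [
    [[-0.005,0.017,0],[0,0,0]],
    [[-0.009,0.034,0],[0,0,0]],
    [[-0.003,0.062,0],[0,0,0]],
    [[0.005,0.098,0],[0,0,0]],
    [[0.013,0.134,0],[0,0,0]],
    [[0.021,0.17,0],[0,0,0]],
    [[0.027,0.2,0],[0,0,0]],
    [[0.032,0.222,0],[0,0,0]]
  ]
}}

```text
time: 5.08
eef_pos: [0.4556, -0.0057, 0.0834]
tcp_rot: [0.13, 0.992, -0.0, -0.0]
force: [-0.6, -4.2, 5.6]
grip_width: 0.15
gripper_force: 39.7
```

{"api": "send_rows", "payload": {
  "steps": [
    [[0,0,0],[0,0,0]],
    [[0,0,0],[0,0,0]],
    [[0,0,0],[0,0,0]]
  ]
}}

```text
time: 5.45
eef_pos: [0.4555, -0.006, 0.0834]
tcp_rot: [0.13, 0.992, 0.0, -0.0]
force: [-0.8, -2.0, 4.4]
grip_width: 0.148
gripper_force: 39.7
```

```bash
python3 -c "
from h import *
snap('wrist','w3')
i=cv2.imread('pics/w3.png')[180:380,220:520]; cv2.imwrite('pics/w3c.png',cv2.resize(i,(780,520),interpolation=2))"
```

```text
(no output)
```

View pics/w3c.png

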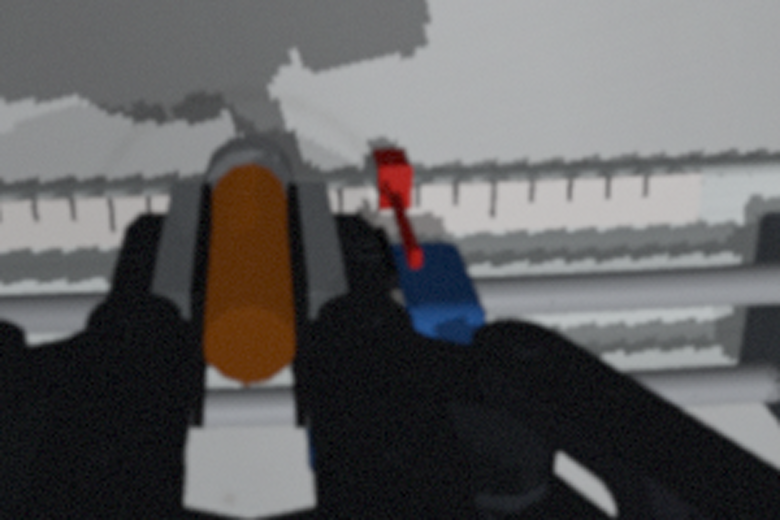

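The mark clip is at (393,185) in the crop with its fin top at (415,262), and the blue block's +y front edge runs from about (460,245) to (484,325). The finger hides the pointer, so I'll use the block edge, calibrated on w1/w2.

```bash
cat > e.py <<'E'
from fit2 import *
p=np.load('p.npy')
c,s=np.cos(p[2]),np.sin(p[2])
ex=np.array([c,s,0]);ey=np.array([-s,c,0]);o0=np.array([p[0],p[1],0])
def atx(f,uv,X):
    o,r=ray(f,uv); t=(X-(o-o0)@ex)/(r@ex); P=o+t*r; return ((P-o0)@ey).round(4),P[2].round(4)
def sty(P): d=np.array([*P[:2],0])-o0; return (d@ex).round(4),(d@ey).round(4)
E
python3 - <<'E'
from e import *
D=lambda u,v:((u+.5)/2.6+219.5,(v+.5)/2.6+179.5)
print('w1 edge',atx('w1',C(463,185),-.025),atx('w1',C(466,240),-.025),'ptr',atx('w1',C(381,180),-.0305),'mark',atx('w1',C(717,160),-.0375),atx('w1',C(697,125),-.0375))
print('w2 ptr',atx('w2',(384,262),-.0305),'edge',atx('w2',(417,265),-.025),'mark',atx('w2',(530,260),-.0375),atx('w2',(505,240),-.0375))
print('w3 edge',atx('w3',D(460,247),-.025),atx('w3',D(482,312),-.025),'mark',atx('w3',D(415,265),-.0375),atx('w3',D(400,205),-.0375))
k=sty([.4555,-.006]);print('knob',k,'a=1.2 q',k[1]+.059+.07*np.cos(1.2),'grasp',sty([.4428,-.0955]))
# blue masks
import cv2
for f in ['w1','w2','w3']:
    i=cv2.imread(f'pics/{f}.png').astype(int); b=(i[:,:,0]>i[:,:,2]+50)
    for r in range(195,320,6):
        x=np.where(b[r,250:500])[0]
        if len(x)>5: print(f,r,250+x.min(),250+x.max(),end='; ')
    print()
E
```

```text
w1 edge (np.float64(-0.0335), np.float64(0.0235)) (np.float64(-0.036), np.float64(0.063)) ptr (np.float64(-0.0552), np.float64(0.0326)) mark (np.float64(0.0269), np.float64(0.0486)) (np.float64(0.0291), np.float64(0.0191))
w2 ptr (np.float64(-0.0547), np.float64(0.0283)) edge (np.float64(-0.0323), np.float64(0.0239)) mark (np.float64(0.0267), np.float64(0.0473)) (np.float64(0.0266), np.float64(0.0187))
w3 edge (np.float64(0.0441), np.float64(0.0218)) (np.float64(0.0427), np.float64(0.0508)) mark (np.float64(0.0276), np.float64(0.0505)) (np.float64(0.0288), np.float64(0.0218))
knob (np.float64(-0.0652), np.float64(-0.008)) a=1.2 q 0.07636504281336715 grasp (np.float64(-0.0585), np.float64(-0.0981))
w1 219 329 344; w1 225 316 345; w1 231 320 335; w1 261 309 337; 
w2 285 369 416; w2 291 369 416; w2 297 373 415; w2 303 378 407; w2 309 394 406; w2 315 400 406; 
w3 297 377 403; w3 303 379 405; w3 309 385 400;
```

{"api": "send_rows", "payload": {
  "steps": [
    [[0.002,0.008,0],[0,0,0]],
    [[0.003,0.015,0],[0,0,0]],
    [[0.003,0.015,0],[0,0,0]],
    [[0.003,0.015,0],[0,0,0]]
  ]
}}

```text
time: 6.0
eef_pos: [0.4568, -0.0002, 0.0834]
tcp_rot: [0.13, 0.992, 0.0, 0.0]
force: [0.2, -2.9, 6.0]
grip_width: 0.152
gripper_force: 39.7
```

```bash
python3 -c "
from h import *
snap('wrist','w4');snap('side','s4')
a=cv2.imread('pics/w4.png')[215:345,330:430]; b=cv2.imread('pics/s4.png')[190:260,310:400]
cv2.imwrite('pics/c4.png',np.hstack([cv2.resize(a,(400,520),interpolation=2),cv2.resize(cv2.copyMakeBorder(b,0,47,0,0,0),(400,520),interpolation=2)]))"
```

```text
(no output)
```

View pics/c4.png

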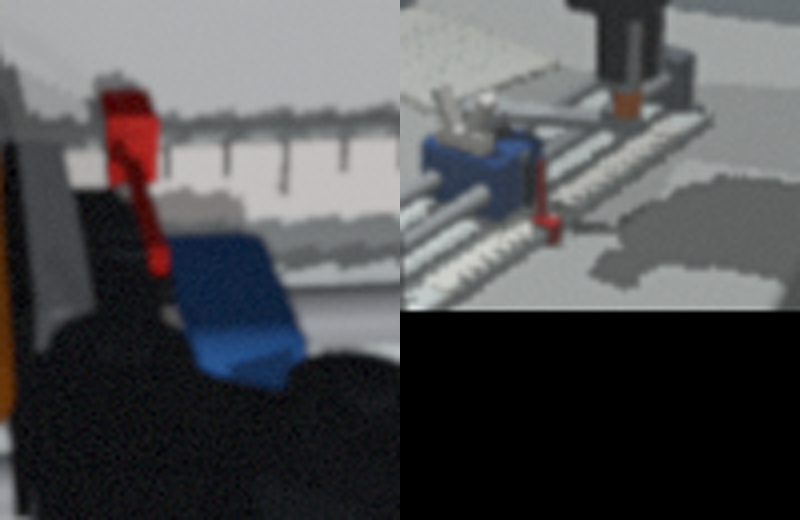

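The left half shows the fin from (120,150) to its top at (160,268), the block's front edge from (265,240) to (300,330), and the pointer's white dot at (172,317), nearly on the fin's line. The right half (side view) agrees: pointer and fin are together.

Run:
```python
from e import *
D=lambda u,v:((u+.5)/4+329.5,(v+.5)/4+214.5)
print('edge',atx('w4',D(264,240),-.025),atx('w4',D(300,328),-.025),'mark',atx('w4',D(160,270),-.0375),atx('w4',D(128,165),-.0375))
print('dot',atx('w4',D(172,317),-.0265),'w1dot',atx('w1',C(384,213),-.0265))
k=sty([.4568,-.0002]);print(k,k[1]+.059+.07*np.cos(1.2)-.055)
```

```text
edge (np.float64(0.0493), np.float64(0.0217)) (np.float64(0.0491), np.float64(0.0477)) mark (np.float64(0.028), np.float64(0.0506)) (np.float64(0.0275), np.float64(0.0173))
dot (np.float64(0.0305), np.float64(0.0456)) w1dot (np.float64(-0.0549), np.float64(0.0463))
(np.float64(-0.0652), np.float64(-0.0021)) 0.02726504281336716
```

{"api": "send_rows", "payload": {
  "steps": [
    [[0.006,-0.0255,0],[0,0,0]],
    [[0.0158,-0.05,0],[0,0,0]],
    [[0.029,-0.0725,0],[0,0,0]],
    [[0.0455,-0.093,0],[0,0,0]],
    [[0.065,-0.1105,0],[0,0,0]],
    [[0.0865,-0.1255,0],[0,0,0]],
    [[0.11,-0.1365,0],[0,0,0]],
    [[0.1355,-0.144,0],[0,0,0]]
  ]
}}

```text
time: 7.1
eef_pos: [0.5097, -0.0582, 0.0833]
tcp_rot: [0.13, 0.992, -0.0, -0.001]
force: [-3.5, -3.0, 8.9]
grip_width: 0.148
gripper_force: 40.2
```

{"api": "send_rows", "payload": {
  "steps": [
    [[0.003,0,0],[0,0,0]],
    [[0.006,-0.001,0],[0,0,0]],
    [[0.006,-0.001,0],[0,0,0]]
  ]
}}

```text
time: 7.48
eef_pos: [0.5122, -0.0584, 0.0833]
tcp_rot: [0.13, 0.992, -0.0, -0.001]
force: [-3.2, -2.2, 8.1]
grip_width: 0.148
gripper_force: 40.1
```

```bash
python3 -c "
from e import *
snap('wrist','w5')
a=cv2.imread('pics/w5.png')[160:360,230:530]
cv2.imwrite('pics/c5.png',cv2.resize(a,(780,520),interpolation=2))
k=bot.observe()['eef_pos'];print(k,sty(k),sty(k)[1]+.059+.07-.055)"
```

```text
[ 0.51220965 -0.05835542  0.08329057] (np.float64(0.0014), np.float64(-0.047)) 0.027000000000000003
```

View pics/c5.png

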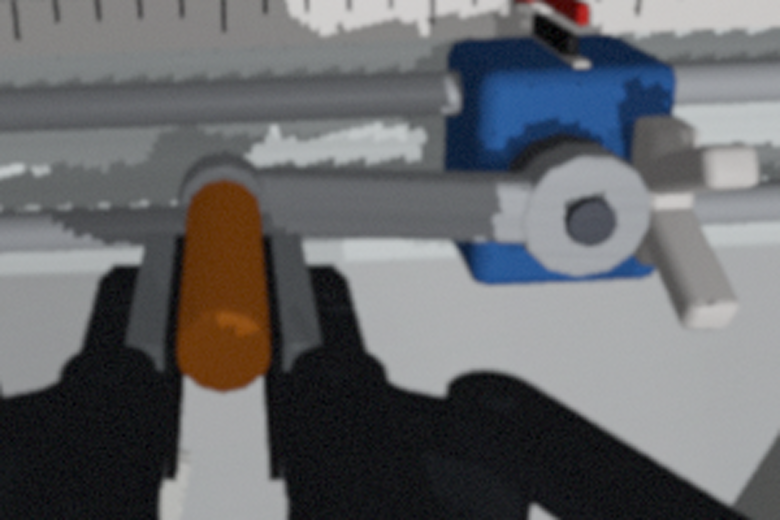

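The lever is along the rods with the knob held at (225,350); the pointer is at (555,38), its white dot at (578,62), and the fin end near (583,15). I'll check the numbers from the pixels and push further until the stop shows in the force.

{"api": "send_rows", "payload": {
  "steps": [
    [[0.003,-0.0007,0],[0,0,0]],
    [[0.006,-0.0013,0],[0,0,0]],
    [[0.006,-0.0013,0],[0,0,0]],
    [[0.006,-0.0013,0],[0,0,0]]
  ]
}}

```text
time: 8.02
eef_pos: [0.5151, -0.059, 0.0833]
tcp_rot: [0.13, 0.992, -0.0, -0.001]
force: [-2.5, -3.6, 6.4]
grip_width: 0.147
gripper_force: 39.9
```

```bash
cat > m.py <<'E'
from e import *
import sys
f=sys.argv[1]; snap('wrist',f)
D=lambda u,v:((u+.5)/2.6+229.5,(v+.5)/2.6+159.5)
i=cv2.imread(f'pics/{f}.png').astype(int)
for r in range(152,188,2):
    L=i[r,400:480]; red=np.where(L[:,2]>L[:,1]+50)[0]; dk=np.where(L.max(1)<40)[0]
    for n,x,X in [('red',red,-.0375),('dark',dk,-.0285)]:
        if len(x): u=400+(x.min()+x.max())/2; print(r,n,400+x.min(),400+x.max(),*atx(f,(u,r),X))
k=bot.observe()['eef_pos'];print(k,sty(k),sty(k)[1]+.059+.07-.055,bot.observe()['force'])
E
python3 m.py w6; python3 -c "
from e import *
D=lambda u,v:((u+.5)/2.6+229.5,(v+.5)/2.6+159.5)
print(atx('w5',D(579,63),-.0265),atx('w5',D(671,68),-.025),atx('w5',D(452,50),-.025))"
```

```text
152 red 429 444 0.023 0.032
154 red 429 448 0.022 0.0383
156 red 443 455 0.0253 0.0451
158 red 446 456 0.0243 0.0506
160 red 449 456 0.0232 0.0557
162 red 451 456 0.0219 0.0605
162 dark 436 439 0.0292 0.0165
164 dark 436 443 0.0285 0.0224
166 dark 436 447 0.0277 0.028
168 dark 437 450 0.027 0.0334
170 dark 440 449 0.0258 0.0384
172 dark 443 449 0.025 0.0432
174 dark 445 451 0.0244 0.0478
[ 0.51509798 -0.05900718  0.08334429] (np.float64(0.0043), np.float64(-0.047)) 0.027000000000000003 [-2.77339075 -4.04766009  7.11956186]
(np.float64(0.0264), np.float64(0.0495)) (np.float64(0.0449), np.float64(0.0506)) (np.float64(0.0057), np.float64(0.029))
```

Run:
```python
from e import *
f='w6'
i=cv2.imread(f'pics/{f}.png')
cv2.imwrite('pics/c6.png',cv2.resize(i[150:185,420:470],None,fx=1,fy=1))
for r in range(150,180,2):
    print(r,' '.join('%02x%02x%02x'%tuple(i[r,c,::-1]) for c in range(428,462,2)))
for uv in [(443,155),(450,158),(453,160),(454,162)]: print('fin',uv,sty(atz(f,uv,.044)))
for uv in [(437,164),(440,166),(443,168),(445,170),(447,172),(449,174),(451,176),(453,178)]: print('ptr',uv,sty(atz(f,uv,.046)))
# predicted projection for mark and for pointer
for P in [[-.0375,p[3],.044],[-.0375,p[3],.01],[-.0305,p[3],.03],[-.0305,p[3],.046],[-.025,p[3],.046]]: print(P,proj(f,W(p,P))[0].round(1))
```

```text
150 7a6263 9a211e 952521 65110f 430a05 470c06 4b0b09 592020 5a3d3d a8a19f c8c4c3 cecbcb cdcbca cdcbca cdcaca c9c7c7 8e8c8c
152 705c5c 6b1513 7d1917 731510 470d0f 44090a 440a07 460b0c 4a120f 562d2e 806e6c afa8a8 c7c4c2 cccac8 cdcbca c9c7c5 918f8e
154 654544 661717 691413 842924 612f2e 47181a 46110e 440d09 450c08 470b0e 480d0c 563330 857272 b0a8a7 c5c1c0 c7c6c5 989796
156 5a4d4f 6e5d5b 715a5b 927474 a89896 988e8d 675251 491a1b 440c0b 460f0b 440607 460c0e 66120f 913431 ac7e7e c8c3c2 c4c4c2
158 6f6d6d 7f7f7f 848180 898887 9a9997 bbb9b7 b4afae 877a79 502c2b 491211 450f08 480808 7a1814 aa2420 ae5f5c c6c1c0 cccac9
160 6d6c69 71706f 737371 777776 525151 7b7977 969593 8a8886 766d6c 614c4b 4d2625 480d0c 801916 ad2626 aa5e5c c3bfbe cecbcb
162 676566 6f6e6e 777574 6f6d6c 1d1e1d 131612 2a2729 4d4b4c 6e6d6c 7b7978 756e6c 5e4544 842728 aa2927 a05451 b4b0af cccac8
164 686866 7a7b79 818080 686664 1e1d18 0b080a 060306 080d0f 292726 565554 7a7977 7d7a7a 856e6c 936262 8d7171 a1a09e bdbcbb
166 6a6867 71706f 6d6c6c 535253 171818 090d04 010707 07080b 0f0b0b 181819 3c3b3b 62615f 7b7978 828180 817f7f 838281 
[... 1042 characters left out ...]
 (np.float64(-0.0325), np.float64(0.0205))
ptr (443, 168) (np.float64(-0.0314), np.float64(0.0222))
ptr (445, 170) (np.float64(-0.0303), np.float64(0.0233))
ptr (447, 172) (np.float64(-0.0292), np.float64(0.0245))
ptr (449, 174) (np.float64(-0.028), np.float64(0.0256))
ptr (451, 176) (np.float64(-0.0269), np.float64(0.0267))
ptr (453, 178) (np.float64(-0.0258), np.float64(0.0279))
[-0.0375, np.float64(0.02845993462098494), 0.044] [454.2 155.4]
[-0.0375, np.float64(0.02845993462098494), 0.01] [433.6 145.7]
[-0.0305, np.float64(0.02845993462098494), 0.03] [444.2 163.2]
[-0.0305, np.float64(0.02845993462098494), 0.046] [454.7 169.2]
[-0.025, np.float64(0.02845993462098494), 0.046] [453.9 179.4]
```

Run:
```python
from e import *
def dump(f,r0,r1,c0,c1):
    i=cv2.imread(f'pics/{f}.png').mean(2).astype(int)
    print(f,'cols',c0); 
    for r in range(r0,r1): print(r,' '.join('%3d'%x for x in i[r,c0:c1]))
dump('w1',203,222,318,332)
dump('w2',252,290,376,396)
dump('w6',160,184,436,460)
```

```text
w1 cols 318
203 176 175 162 132 108 108 133 164 175 174 173 169 159 153
204 164 158 146 122 102 101 125 155 158 156 152 147 135 126
205 144 131 119 105  91  87 103 124 123 123 124 122 113 111
206 114 108 101  94  82  70  65  78  86 104 112 110 111 108
207  95  92  91  86  81  64  42  38  74  99 110 109 108 110
208  86  86  85  85  80  64  35  32  68  94 104 106 107 108
209  83  83  80  81  76  63  35  20  58  84  92  91  93  94
210  68  68  68  68  62  50  28  16  41  63  68  66  69  70
211  46  50  48  47  40  38  17   5  26  39  41  42  44  45
212  31  32  32  34  31  28  22  10  16  25  25  28  31  28
213  29  34  33  27  30  17  24  19  25  26  25  27  31  33
214  29  21  32  32  29  27  21  25  22  32  23  28  33  29
215  29  29  32  21  31  26  25  27  25  25  26  33  28  34
216  26  29  31  28  28  35  39  41  44  37  30  31  27  28
217  30  30  30  23  33  36  51  68  67  51  40  28  30  24
218  32  32  35  27  30  46  70  88  86  69  45  32  33  32
219  35  33  37  37  36  49  74  88  89  71  45  38  37  40
220  45  44  48  48  44  51  64  74  72  62  49  46  51  51
221  51 
[... 4967 characters left out ...]

177  42  41  40  40  38  43  40  38  46  43  53  58  69  77  85  95 108 112 109 103  90  67  46  41
178  38  44  43  37  42  40  40  43  41  43  42  52  63  71  89 118 145 153 155 150 136  98  58  40
179  42  41  41  43  41  45  43  39  47  45  48  43  48  63  84 123 156 165 166 165 151 110  62  49
180  46  45  46  48  47  50  52  55  55  54  54  52  53  53  72 102 128 137 140 138 127  96  68  61
181  55  53  55  57  56  58  63  61  63  65  59  63  59  62  61  77  89  93  94  93  88  78  67  69
182  72  70  67  67  66  69  71  66  69  70  75  71  69  69  68  71  73  77  74  74  74  73  74  70
183  75  75  76  76  74  77  76  75  77  79  76  80  75  78  78  78  77  78  76  78  79  81  79  80
```

Run:
```python
from e import *
def tri(a,b):
    (f,u),(g,v)=a,b
    o1,r1=ray(f,u);o2,r2=ray(g,v)
    t=np.linalg.lstsq(np.c_[r1,-r2],o2-o1,rcond=None)[0];P=(o1+r1*t[0]+o2+r2*t[1])/2;return P,np.linalg.norm(o1+r1*t[0]-o2-r2*t[1])
P,e=tri(('w1',(325.5,218.7)),('w2',(389.8,284.2)));print('dot home',sty(P),P[2],e)
for z in (P[2],.044,.046,.048,.05): print(z,[sty(atz(f,u,z)) for f,u in [('w1',(325.5,218.7)),('w2',(389.8,284.2)),('w6',(454,178.8))]],
  'fin',sty(atz('w6',(453.8,159.5),.044)))
# fin top in others
for f in ['w1','w2','w4']:
    i=cv2.imread(f'pics/{f}.png').astype(int); m=(i[:,:,2]>i[:,:,1]+45)
    m[:, :380]=0; m[:,540:]=0; ys,xs=np.where(m); k=ys>=ys.max()-3
    if f=='w1': ys0=(xs<430); ys,xs=ys[ys0],xs[ys0]; k=ys>=ys.max()-3
    print(f,xs[k].mean(),ys[k].mean(),sty(atz(f,(xs[k].mean(),ys[k].mean()),.044)))
```

```text
dot home (np.float64(-0.0265), np.float64(-0.055)) 0.04838513876737188 0.0002438432968277354
0.04838513876737188 [(np.float64(-0.0264), np.float64(-0.0551)), (np.float64(-0.0266), np.float64(-0.0549)), (np.float64(-0.0259), np.float64(0.0275))] fin (np.float64(-0.0353), np.float64(0.0284))
0.044 [(np.float64(-0.0248), np.float64(-0.055)), (np.float64(-0.0239), np.float64(-0.054)), (np.float64(-0.0248), np.float64(0.0293))] fin (np.float64(-0.0353), np.float64(0.0284))
0.046 [(np.float64(-0.0255), np.float64(-0.0551)), (np.float64(-0.0251), np.float64(-0.0544)), (np.float64(-0.0253), np.float64(0.0285))] fin (np.float64(-0.0353), np.float64(0.0284))
0.048 [(np.float64(-0.0263), np.float64(-0.0551)), (np.float64(-0.0264), np.float64(-0.0548)), (np.float64(-0.0258), np.float64(0.0277))] fin (np.float64(-0.0353), np.float64(0.0284))
0.05 [(np.float64(-0.027), np.float64(-0.0551)), (np.float64(-0.0276), np.float64(-0.0553)), (np.float64(-0.0264), np.float64(0.0269))] fin (np.float64(-0.0353), np.float64(0.0284))
w1 408.90909090909093 204.63636363636363 (np.float64(-0.0359), np.float64(0.0281))
w2 528.8421052631579 262.2631578947368 (np.float64(-0.0343), np.float64(0.0284))Traceback (most recent call last):
  File "<stdin>", line 12, in <module>
    return umr_maximum(a, axis, None, out, keepdims, initial, where)
ValueError: zero-size array to reduction operation maximum which has no identity
```

```bash
cat > k.py <<'E'
from e import *
def knob(f):
    i=cv2.imread(f'pics/{f}.png').astype(int); m=((i[:,:,2]>i[:,:,0]+60)&(i[:,:,1]>i[:,:,0]+15))
    m[:,:240]=0; m[:,400:]=0; m[:180]=0
    ys,xs=np.where(m); b=ys.max(); w=[np.ptp(xs[ys==r])+1 for r in range(ys.min(),b+1)]
    W_=max(w); u=(xs[ys>b-25].min()+xs[ys>b-25].max())/2
    # bottom of ellipse = near rim of the top disc (far side from camera): r 7mm beyond centre
    P=atz(f,(u,b+.5),.116); s=sty(P); return f,u,b,ys.min(),W_,'top centre',s[0]-.007,s[1]
if __name__=='__main__':
    for f in ['w1','w2','w3','w4','w5','w6']: print(*knob(f))
    D=lambda u,v:((u+.5)/2.6+229.5,(v+.5)/2.6+159.5)
    for z in (.066,.07,.074): print(z,sty(atz('w1',C(373,345),z)),sty(atz('w5',D(590,220),z)))
E
python3 k.py
```

```text
w1 274.5 219 189 17 top centre -0.059699999999999996 -0.096
w2 315.0 320 240 35 top centre -0.0605 -0.097
w3 315.5 326 244 34 top centre -0.0656 -0.0077
w4 315.5 326 244 34 top centre -0.0656 -0.0018
w5 315.5 309 230 36 top centre -0.0064 -0.0464
w6 315.5 308 229 36 top centre -0.0039000000000000003 -0.0464
0.066 (np.float64(-0.0001), np.float64(-0.059)) (np.float64(0.0004), np.float64(0.0245))
0.07 (np.float64(-0.002), np.float64(-0.059)) (np.float64(-0.0015), np.float64(0.0228))
0.074 (np.float64(-0.0039), np.float64(-0.059)) (np.float64(-0.0034), np.float64(0.0211))
```

{"api": "send_rows", "payload": {
  "steps": [
    [[0.003,0.001,0],[0,0,0]],
    [[0.006,0.001,0],[0,0,0]],
    [[0.008,0.001,0],[0,0,0]],
    [[0.008,0.001,0],[0,0,0]]
  ]
}}

```text
time: 8.57
eef_pos: [0.5173, -0.0584, 0.0832]
tcp_rot: [0.129, 0.992, -0.0, -0.001]
force: [-5.3, -2.9, 9.6]
grip_width: 0.15
gripper_force: 40.2
```

```bash
python3 -c "
from k import *
snap('wrist','w7'); print(knob('w7')); s=bot.observe(); print(s['force'],s['ft_torque'],sty(s['eef_pos']))"
```

```text
('w7', np.float64(315.5), np.int64(308), np.int64(229), np.int64(36), 'top centre', np.float64(-0.0018999999999999998), np.float64(-0.0453))
[-5.29782562 -2.83555355 10.03955717] [-0.63108707  1.12080464  0.31512789] (np.float64(0.0064), np.float64(-0.0459))
```

{"api": "send_rows", "payload": {
  "steps": [
    [[0.002,0.0005,0],[0,0,0]],
    [[0.004,0.0005,0],[0,0,0]],
    [[0.005,0.0005,0],[0,0,0]],
    [[0.005,0.0005,0],[0,0,0]]
  ]
}}

```text
time: 9.12
eef_pos: [0.518, -0.0578, 0.0831]
tcp_rot: [0.129, 0.992, 0.0, -0.003]
force: [-9.1, -1.3, 13.2]
grip_width: 0.146
gripper_force: 40.6
```

```bash
python3 -c "
from k import *
snap('wrist','w8'); print(knob('w8')); s=bot.observe(); print(s['force'],s['ft_torque'],sty(s['eef_pos']))
i=cv2.imread('pics/w8.png').mean(2).astype(int)
for r in range(166,178,2): print(r,i[r,440:470])"
```

```text
('w8', np.float64(315.5), np.int64(308), np.int64(229), np.int64(36), 'top centre', np.float64(-0.0013), np.float64(-0.0447))
[-7.34698918 -2.09470138 12.92469894] [-0.4585494   1.87550237  0.34879724] (np.float64(0.007), np.float64(-0.0453))
166 [45 33 18  7  8 10 11  7 17 21 37 46 40 32 38 43 38 37 42 44 40 43 40 42
 40 43 47 58 69 74]
168 [59 58 55 44 27 20 14 10 10 22 35 41 39 35 39 43 39 40 42 40 35 40 41 37
 39 39 41 38 38 39]
170 [40 45 53 57 55 55 43 36 26 34 42 43 42 42 43 41 42 39 39 41 41 38 44 41
 41 41 40 39 39 39]
172 [42 36 38 40 46 52 58 65 62 64 74 79 85 92 94 88 80 68 51 41 42 39 38 42
 42 39 37 39 39 41]
174 [ 42  42  42  43  40  44  45  43  50  66  77 108 143 162 168 166 164 144
 102  54  42  41  45  45  45  44  45  45  44  45]
176 [ 56  57  53  53  58  52  56  58  58  55  59  82 105 121 125 126 123 111
  85  64  62  61  60  61  58  63  62  62  58  61]
```

{"api": "send_rows", "payload": {
  "steps": [
    [[0.002,-0.0005,0],[0,0,0]],
    [[0.004,-0.001,0],[0,0,0]],
    [[0.004,-0.001,0],[0,0,0]],
    [[0.004,-0.001,0],[0,0,0]]
  ]
}}

```text
time: 9.68
eef_pos: [0.5187, -0.0581, 0.083]
tcp_rot: [0.13, 0.992, 0.0, -0.003]
force: [-10.9, -1.3, 15.0]
grip_width: 0.151
gripper_force: 40.9
```

```bash
cat > d.py <<'E'
from k import *
import sys
f=sys.argv[1]; snap('wrist',f); print(knob(f)); s=bot.observe(); print(s['force'],sty(s['eef_pos']))
i=cv2.imread(f'pics/{f}.png').astype(int); g=i.mean(2)[160:190,446:466]; m=(g>110); n,l,st,ce=cv2.connectedComponentsWithStats(m.astype(np.uint8))
for j in range(1,n):
    u=ce[j]+[446,160]; print('dot?',st[j][4],u,sty(atz(f,u,.0481)))
r=(i[:,:,2]>i[:,:,1]+75)[140:165,444:465]; ys,xs=np.where(r); print('fin',len(xs),xs.mean()+444,ys.mean()+140,sty(atz(f,(xs.mean()+444,ys.mean()+140),.044)))
E
python3 d.py w9
```

```text
('w9', np.float64(315.5), np.int64(307), np.int64(228), np.int64(36), 'top centre', np.float64(-0.0011000000000000003), np.float64(-0.0447))
[-12.0176522   -1.60210326  15.52150686] (np.float64(0.0076), np.float64(-0.0453))
dot? 43 [459.39534884 161.13953488] (np.float64(-0.0321), np.float64(0.0314))
dot? 18 [454.5 173. ] (np.float64(-0.0259), np.float64(0.0293))
fin 37 451.02702702702703 153.8108108108108 (np.float64(-0.0353), np.float64(0.0284))
```

{"api": "send_rows", "payload": {
  "steps": [
    [[-0.0005,-0.002,0],[0,0,0]],
    [[-0.0005,-0.002,0],[0,0,0]],
    [[-0.0005,-0.002,0],[0,0,0]],
    [[-0.0005,-0.002,0],[0,0,0]]
  ]
}}

```text
time: 10.22
eef_pos: [0.5186, -0.0587, 0.083]
tcp_rot: [0.13, 0.992, 0.0, -0.003]
force: [-11.8, -1.0, 15.4]
grip_width: 0.149
gripper_force: 40.7
```

```bash
python3 d.py w10
```

```text
('w10', np.float64(315.5), np.int64(307), np.int64(228), np.int64(36), 'top centre', np.float64(-0.0011000000000000003), np.float64(-0.0453))
[-10.45294168  -1.10685464  15.19189531] (np.float64(0.0076), np.float64(-0.0459))
dot? 43 [459.13953488 161.06976744] (np.float64(-0.0321), np.float64(0.0307))
dot? 18 [454.5 173. ] (np.float64(-0.0259), np.float64(0.0287))
fin 36 452.02777777777777 153.69444444444446 (np.float64(-0.0354), np.float64(0.0283))
```

The pointer is within about 0.4 mm of the mark, the lever is on its closed stop and the knob is still gripped, so I'm handing it in.

```bash
python3 -c "
from plant import bot
print(bot.hand_in())"
```

```text
the job is handed in; nothing more can be done
None
```

The job is handed in: the leg's pointer measures about 0.4 mm from the red mark, the lever is closed against its stop, the knob is still gripped, and the arm kept clear of the vials and the bottle (I took no final picture of them).

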